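# Brace the fish-food jar and unscrew its cap

## Robot

A 7-joint arm with a two-finger parallel gripper is mounted at the origin on the work surface. World frame = base frame: x ahead of the robot, y to its left, z up, the work surface at z = 0. Lengths are in m, angles in rad, forces in N, time in s.
With the tool pointing down it reaches from about 0.425 to 0.875 m from the base axis. Payload 4.7 kg.
Tool frame: the origin (TCP) lies on the mounting face of the last link; the fingertips stand 173 mm ahead of it and the grasp point (between the pads) lies 155 mm ahead of it; z points along the fingers, y is the line along which they close (so a half turn about z gives the same grasp; the last joint's range is limited). The gripper opens to 85 mm and grips with 20 to 120 N. Pads are 22 mm wide; open, the fingers measure 114 mm over their backs; the gripper's body (76 mm by 85 mm) begins 54 mm behind the grasp point. The pads swing forward as they close: fully open they stand 13 mm farther back than shut.
Start: joints at [-1.155, 0.321, -0.07, 1.45, 0.023, 1.371, -0.057], TCP at [0.254, 0.598, 0.405] pointing down, gripper open.
Joint ranges: [-2.86, 2.86], [-0.3, 2.09], [-1.38, 1.24], [0.06, 2.45], [-1.56, 4.7], [0.09, 2.05], [-2.69, 2.69]. Speed limits (rad/s): [2.57, 2.57, 3.14, 3.14, 3.14, 3.14, 3.14].

## Interface

Orientations are given as a rotation vector (axis times angle).
In Python, from workcell import status, imaging, ticket gives the robot as it stands. The module is installed in compiled form; this text tells all that it offers.
- The arm moves only by the tool servo_tool, never from a script. Its argument "motion" is a list of rows, each a list of 3 entries, a list of its own where there are three numbers: the finger opening in mm, from 0 to 85.4, then the shift along the tool's x, y, z scaled (see below), then the turn about the tool's z scaled (see below). A call has exactly 8 rows; each row shifts and turns the commanded pose from where the row before left it, along the tool's axes as they then stand; what a row does not reach is not made up. The controller multiplies each number of a shift by 0.025 m and each number of a turn by 4 degrees. A row lasts 1/12 s, in which the tool goes at most 41.7 mm and 7.16 degrees, less where a joint would pass 70% of its speed; a pose out of reach is approached as far as the arm can. A call with a number of a shift or a turn outside -1 to 1 is refused whole. A call with a gripper value outside its range is refused whole. The fingers move at their own pace and stop on an object; "newtons" is the grip in N (left out, the last holds). Time passes only in rows, so rows that do not move let the fingers close, or fill a call up. It gives the time, the measured TCP pose, the force, the opening and the grip force at its end, in the units of the state.
- status.read_state(): the state, without advancing time (a new reading comes with each control period).
- imaging.read_camera(name): name is "scene" or "side" or "wrist"; returns the picture (480x640x3 uint8, red, green, blue); there is no depth.
- imaging.calibration(name): a dict with "vertical_fov" (degrees; the focal length in pixels is half the picture's height over the tangent of half this angle, whatever the lens; pixels are square), "cx", "cy" (the principal point, pixels), "rvec" (rotation vector, rad) and "tvec" (3), from world to camera coordinates, as OpenCV has them; the wrist camera has in their place "hand_eye" (4x4, takes a point from camera to tool coordinates, whose origin is the TCP and whose axes are the flange's). Camera axes: x right, y down, z forward; pixel columns grow to the right and rows downward; lengths in m; the calibration is good to about 2 mm. A picture is of the moment at which its call begins: read the wrist's pose just before it. calibration takes no time and is no camera call.
- ticket.sign_off(): hands the job in; it is judged then, once.
Trained networks look in the newest picture that a camera, given by its name, has taken for a name from the list of things; names that differ only in an ending like _2 or _b are one class to them, and where a whole thing is asked for, a point or a joint stands for the part that bears it (a point fixed in the world has none). Each returns a list of dicts, best first, with "confidence" (0 to 1); they miss things now and then, are a little off and sometimes report something else, mostly with a low value. They report only what shows in the picture. A call takes as long as a camera call.
- imaging.recognise(target, camera): "xyz" ([x, y, z] in m, in the coordinates of the camera as it stood for that picture, good to about 4 mm: the middle of the surface that is visible of it).
- imaging.silhouettes(target, camera): "region" (480x640 bool, what is visible of it).
- imaging.tip_of(target, camera): "xyz" ([x, y, z] in m, in the coordinates of the camera as it stood for that picture, good to about 4 mm: a listed point, or the origin of a listed thing).
The state is a dict: "time_s": time; "qpos": joint angles; "qd": joint speeds; "joint_efforts": joint torques, N m; "tcp_pos": TCP position; "tool_rot": TCP orientation; "contact_force": force on the tool from outside, world axes, zero at the start; "ft_torque": the same for the moment, N m; "width": finger opening in m; "grasp_force": force on a finger pad.
Only numpy, scipy, OpenCV 4.12 (cv2) and the standard library are available. Lean on these libraries where they do the work, as an engineer would, in place of code of your own. Each camera call takes 0.05 s, during which the arm holds its last target. There are 200 camera calls.

## Task

The cap of the fish-food jar is tight and the turntable under it spins freely, so stand the closed jar fully down in the square pocket of the grey bracing block and there turn the cap anticlockwise until it comes free, stopping short of a full quarter turn. Lift the free cap straight off and finish while still holding it in the gripper, level and still, centred about 2 cm above the mouth of the jar, with the jar still seated in the block. Leave the three tiers' pieces (thermometer, scraper, cave) where they lie.

Things in the scene. Friction and masses are not known exactly. Their poses are not given: they have to be found in the camera images.
- jar: clear glass jar of reddish-brown pellets, loose on the turntable at any yaw. Square body 58 x 58 mm, 62 mm high; round neck 38 mm in diameter above it, mouth at 94 mm. Origin: centre of the underside, z up, x and y square to the side faces (the same every quarter turn). About 0.32 kg without the cap.
- mouth (a point): centre of the jar's mouth, on the jar's axis 94 mm above its underside, hidden inside the cap at first. The closed cap's rim lies 16 mm below it and the cap's top 4 mm above it.
- cap: orange ribbed round cap, 63 mm in diameter, 20 mm high, white disc on top, 50 g. Origin: centre of its lower rim, z up, on the jar's axis, when closed 78 mm above the jar's underside. Its sides can be gripped all round; the square jar body ends 16 mm below the rim. The closed jar can be lifted and carried by its cap (1 mm of up-and-down play, lugs under tabs of the neck).
- collar (a joint): how far the cap is turned on the jar, rad, anticlockwise from above: 0 tight (a stop; starts here), free to lift straight off from 0.96 to 1.57 (best 1.15, in one grasp), overturned above 1.6. The cap does not rise as it turns and has about 0.05 rad of play on it. Turning takes about 0.45 N m all the way (it would spin an unbraced jar) and it stays where left.
- brace: fixed grey block 116 x 116 x 36 mm, origin at the centre of its underside, z up, x and y square to its sides. In its middle a square pocket 64 x 64 mm, parallel to the sides, bevelled 4 mm at the top; its floor is 8 mm above the table. The jar fits at any quarter turn with 3 mm spare each side and cannot spin there (up to 0.1 rad of play).
- turntable: small turntable: fixed black foot, aluminium plate 160 mm in diameter that spins freely, plate top 22 mm above the table. Origin: table level on its axis. The jar stands near its centre. Turntable and block may stand either way round, left or right.
- thermometer: bystander: glass thermometer on a white scale strip, 18 x 125 x 12 mm, in the blue tier (open trays 140 x 170 x 58 mm, beyond the work). Origin under its centre.
- scraper: bystander: green plastic algae scraper, 54 x 89 x 44 mm, lying in the grey tier. Origin under its centre.
- cave: bystander: ribbed terracotta-coloured ceramic cave, 86 x 92 x 50 mm, standing in the white tier. Origin under its centre.

How it is judged:
By the outcome, as a careful person would: the job done as asked, in the order asked, and still so for the second after the job is handed in, while the arm keeps its last pose, push and grip.
It also fails if it takes over 45 s, if anything falls off the work surface, if the arm or the gripper's body presses on something with over 40 N, if the wrist force passes 120 N, or if a joint passes its speed limit or range.

## Working session

There is one attempt and no reset: what is moved stays moved. The work goes in short steps, Python scripts to look and compute and a tool call to move; the robot and the scene stay as the last step left them, time stands still between calls to the robot, and variables do not carry over. Pictures are saved under pics/ and viewed, at most 10 in all, crops included, and the job is handed in when it is done.

Besides the shell and the picture viewer there is one more tool, called after "Call:" by a JSON object that holds its "method" and its "body". servo_tool: Moves the arm, as the interface text tells. Shifts and turns lie within -1 to 1; 1 stands for 0.025 m of shift or 4 degrees of turn. Its arguments: {"type":"object","properties":{"motion":{"type":"array","items":{"type":"array"}},"newtons":{"type":"number"}},"required":["motion"]}

```bash
mkdir -p pics
cat > h.py <<'E'
import numpy as np, cv2
from workcell import status, imaging, ticket
from scipy.spatial.transform import Rotation as R
def cam(n,s=None):
    c=imaging.calibration(n)
    f=240/np.tan(np.radians(c["vertical_fov"])/2)
    K=np.array([[f,0,c["cx"]],[0,f,c["cy"]],[0,0,1.]])
    if n=="wrist":
        s=s or status.read_state()
        T=np.eye(4);T[:3,:3]=R.from_rotvec(s["tool_rot"]).as_matrix();T[:3,3]=s["tcp_pos"]
        T=T@np.array(c["hand_eye"])
    else:
        T=np.eye(4);T[:3,:3]=R.from_rotvec(np.ravel(c["rvec"])).as_matrix();T[:3,3]=np.ravel(c["tvec"]);T=np.linalg.inv(T)
    return K,T
def toW(T,p): return (T@np.r_[p,1])[:3]
def proj(K,T,p):
    q=np.linalg.inv(T)@np.r_[p,1]; q=K@q[:3]; return q[:2]/q[2]
def snap(n,f=None):
    s=status.read_state(); im=imaging.read_camera(n)
    if f: cv2.imwrite("pics/"+f,im[:,:,::-1])
    return im,*cam(n,s)
def ray(K,T,uv,z):
    d=T[:3,:3]@np.linalg.inv(K)@np.r_[uv,1]; o=T[:3,3]; return o+d*(z-o[2])/d[2]
E
python3 - <<'E'
from h import *
np.set_printoptions(precision=4,suppress=True)
s=status.read_state(); print(s["tcp_pos"],s["tool_rot"],s["time_s"],s["width"])
print(R.from_rotvec(s["tool_rot"]).as_matrix())
ims=[]
for n in ["scene","side","wrist"]:
    im,K,T=snap(n,n+"0.png"); ims.append(im); print(n,T[:3,3],K[0,0],imaging.calibration(n).keys())
    for t in ["jar","cap","brace","turntable"]:
        for fn in ["tip_of","recognise"]:
            for d in getattr(imaging,fn)(t,n)[:2]: print(n,t,fn,toW(T,d["xyz"]),round(d["confidence"],2))
E
```

```text
[0.2541 0.598  0.4036] [-0.6267 -3.0782  0.0029] 0.0 0.08543191509250282
[[-0.9204  0.391  -0.0006]
 [ 0.391   0.9204 -0.0018]
 [-0.0001 -0.0019 -1.    ]]
scene [1.1135 0.2494 0.7678] 586.7728879039735 dict_keys(['vertical_fov', 'cx', 'cy', 'rvec', 'tvec'])
scene jar tip_of [ 0.4765 -0.1973  0.0238] 0.78
scene jar recognise [ 0.5016 -0.1775  0.0637] 0.64
scene cap tip_of [0.7291 0.0053 0.0037] 0.67
scene cap tip_of [ 0.4764 -0.1988  0.0988] 0.65
scene cap recognise [ 0.4869 -0.1935  0.1198] 0.64
scene brace tip_of [ 0.4718  0.1835 -0.0004] 0.86
scene brace recognise [0.4779 0.1886 0.0368] 0.63
scene turntable tip_of [ 0.4904 -0.2046  0.0019] 0.88
scene turntable recognise [ 0.5176 -0.1838  0.0251] 0.62
side [ 0.2652 -0.4451  0.4866] 442.30915036307914 dict_keys(['vertical_fov', 'cx', 'cy', 'rvec', 'tvec'])
side jar tip_of [ 0.4752 -0.1994  0.0254] 0.61
side jar recognise [ 0.4585 -0.2254  0.0649] 0.93
side cap tip_of [ 0.4828 -0.1964  0.1021] 0.66
side cap recognise [ 0.4733 -0.2061  0.1193] 0.93
side brace tip_of [ 0.4749  0.1843 -0.0032] 0.75
side brace recognise [0.4654 0.1711 0.0276] 0.86
side turntable tip_of [ 0.4863 -0.2025 -0.0033] 0.91
side turntable recognise [ 0.4624 -0.2318  0.018 ] 0.76
wrist [0.1917 0.6232 0.3741] 419.95570932874875 dict_keys(['vertical_fov', 'cx', 'cy', 'hand_eye'])
wrist brace recognise [0.4186 0.2336 0.0045] 0.42
```

View pics/scene0.png

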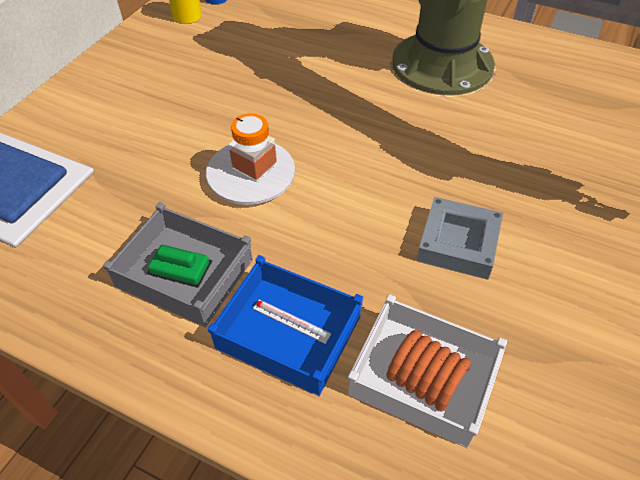

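View pics/side0.png

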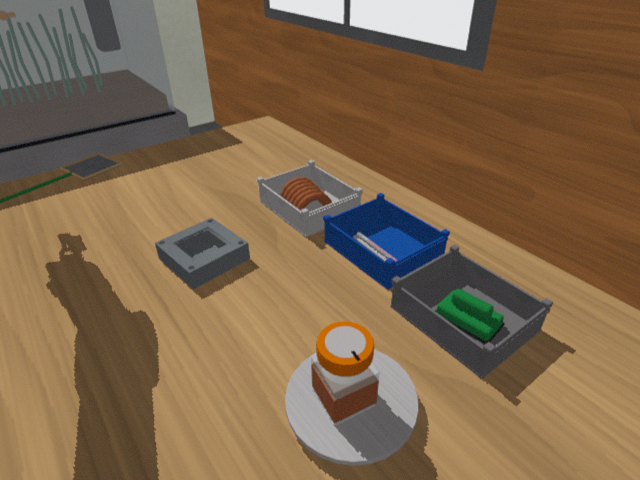

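The scene picture shows the jar on the turntable at about (252,150) and the block at (462,235). In the side picture they are at (345,370) and (203,252). Next I fit poses and yaws to the silhouettes from both views.

```bash
cat > fit.py <<'E'
from h import *
from scipy.optimize import minimize
def hull(K,T,P): 
    q=np.array([proj(K,T,p) for p in P]); return cv2.convexHull(q.astype(np.float32))
def boxpts(x,y,yaw,w,z0,z1):
    c,s=np.cos(yaw),np.sin(yaw)
    return [[x+c*a-s*b,y+s*a+c*b,z] for a in(-w/2,w/2) for b in(-w/2,w/2) for z in(z0,z1)]
def cylpts(x,y,r,z0,z1): return [[x+r*np.cos(t),y+r*np.sin(t),z] for t in np.linspace(0,6.28,40) for z in(z0,z1)]
def iou(V,parts):
    tot=0
    for K,T,m in V:
        a=np.zeros((960,1280),np.uint8)
        for P in parts: cv2.fillConvexPoly(a,np.round((hull(K,T,P)*2+.5)*16).astype(np.int32),1,shift=4)
        tot+=(a&m).sum()/max(1,(a|m).sum())
    return tot/len(V)
def views(t,names):
    V=[]
    for n in names:
        im,K,T=snap(n); r=imaging.silhouettes(t,n)
        if r: V.append((K,T,cv2.resize(r[0]["region"].astype(np.uint8),(1280,960),interpolation=cv2.INTER_NEAREST)))
    return V
def fit(V,model,x0):
    best=None
    for yaw in np.radians(np.arange(0,90,10)):
        p0=np.r_[x0,yaw]; S=np.vstack([p0]+[p0+d for d in np.diag([.006,.006,.006,.1])])
        r=minimize(lambda p:-iou(V,model(p)),p0,method="Nelder-Mead",options=dict(initial_simplex=S,maxiter=120))
        if best is None or r.fun<best.fun: best=r
    return best
brace=lambda p:[boxpts(p[0],p[1],p[3],.116,p[2],p[2]+.036)]
jar=lambda p:[boxpts(p[0],p[1],p[3],.058,p[2],p[2]+.062),cylpts(p[0],p[1],.019,p[2]+.06,p[2]+.08),cylpts(p[0],p[1],.0315,p[2]+.078,p[2]+.098)]
cap=lambda p:[cylpts(p[0],p[1],.0315,p[2],p[2]+.02)]
E
python3 - <<'E'
from fit import *
N=["scene","side"]
Vb=views("brace",N);Vj=views("jar",N);Vc=views("cap",N);Vt=views("turntable",N)
print(len(Vb),len(Vj),len(Vc),[ [int(m.sum()/4) for *_,m in V] for V in (Vb,Vj,Vc)])
for nm,V,mo,x0 in[("brace",Vb,brace,[.474,.184,0])]: r=fit(V,mo,x0);print(nm,r.x.round(4),np.degrees(r.x[3]),r.fun)
# jar silhouette may or may not include the cap
U=[(a[0],a[1],a[2]|b[2]) for a,b in zip(Vj,Vc)]
r=fit(U,jar,[.478,-.198,.022]);print("jar",r.x.round(4),np.degrees(r.x[3]),r.fun)
p=r.x
r=minimize(lambda p:-iou(Vc,cap(p)),[.478,-.198,.1],method="Nelder-Mead",options=dict(initial_simplex=[[.478,-.198,.1],[.484,-.198,.1],[.478,-.192,.1],[.478,-.198,.106]]));print("cap",r.x,r.fun)
E
```

```text
2 2 2 [[5089, 4063], [1450, 2837], [952, 2494]]
brace [ 4.7080e-01  1.8520e-01 -1.6000e-03  1.6958e+00] 97.16427796591339 -0.9777426551279788
jar [ 0.4787 -0.1984  0.0188  1.3611] 77.98621062526836 -0.9329682307573951
cap [ 0.47869186 -0.19847745  0.0976236 ] -0.885460359015062
```

Call:
{"method": "servo_tool", "body": {"motion": [[85, [-0.6, -0.7, 0], 0], [85, [-0.6, -0.8, 0], 0], [85, [-0.6, -0.8, 0], 0], [85, [-0.6, -0.8, 0], 0], [85, [-0.6, -0.8, 0], 0], [85, [-0.6, -0.8, 0], 0], [85, [-0.6, -0.8, 0], 0], [85, [-0.6, -0.8, 0], 0]]}}

```text
time_s: 2.82
tcp_pos: [0.3032, 0.4051, 0.4049]
tool_rot: [0.627, 3.078, 0.001]
contact_force: [-0.1, 1.0, -0.3]
width: 0.0853
grasp_force: 0.0
```

Call:
{"method": "servo_tool", "body": {"motion": [[85, [-1, -0.75, 0], 0], [85, [-1, -0.75, 0], 0], [85, [-1, -0.75, 0], 0], [85, [-1, -0.75, 0], 0], [85, [-1, -0.75, 0], 0], [85, [-1, -0.75, 0], 0], [85, [-1, -0.75, 0], 0], [85, [-1, -0.75, 0], 0]]}}

```text
time_s: 3.48
tcp_pos: [0.429, 0.1885, 0.4051]
tool_rot: [0.627, 3.078, 0.001]
contact_force: [1.1, 0.5, -0.1]
width: 0.085
grasp_force: 0.0
```

Call:
{"method": "servo_tool", "body": {"motion": [[85, [-0.9, -1, 0], 0], [85, [-0.9, -1, 0], 0], [85, [-0.9, -1, 0], 0], [85, [-0.9, -1, 0], 0], [85, [-0.9, -1, 0], 0], [85, [-0.9, -1, 0], 0], [85, [-0.9, -1, 0], 0], [85, [-0.9, -1, 0], 0]]}}

```text
time_s: 4.15
tcp_pos: [0.5161, -0.0661, 0.4051]
tool_rot: [0.626, 3.078, 0.001]
contact_force: [0.4, 0.1, -0.9]
width: 0.085
grasp_force: 0.0
```

```bash
python3 -c "
from h import *
s=status.read_state();print(s['qpos'],s['tcp_pos'],s['time_s'])
im,K,T=snap('wrist','w1.png')
for p in ([.4787,-.1984,.118],[.4787,-.1984,.022]): print(proj(K,T,p))"
```

```text
[-0.49392625  0.03515905  0.58854682  1.788798   -0.02072602  1.32258693
  1.26862211] [ 0.5160885  -0.06605163  0.40513919] 4.15
[107.76287867 265.32975274]
[161.55726364 230.34000444]
```

View pics/w1.png

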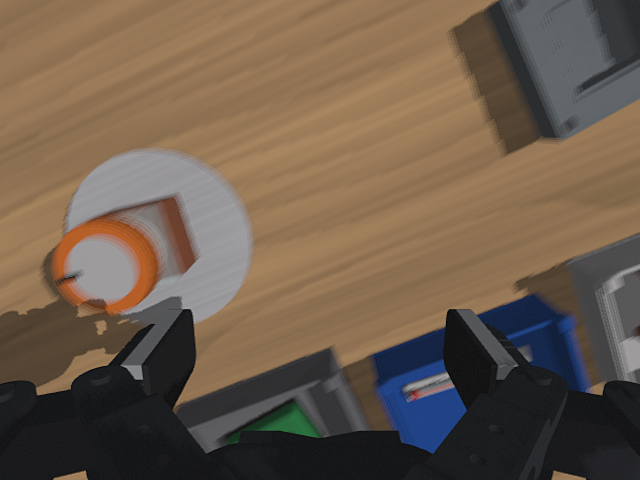

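The cap is at (107,267), where the fit put it at (108,265). The block is at the upper right. I go on to hover over the cap.

Call:
{"method": "servo_tool", "body": {"motion": [[85, [-0.115, -0.91, 0.3], 0], [85, [-0.115, -0.91, 0.3], 0], [85, [-0.115, -0.91, 0.3], 0], [85, [-0.115, -0.91, 0.3], 0], [85, [-0.115, -0.91, 0.3], 0], [85, [-0.115, -0.91, 0.3], 0], [85, [0, 0, 0.2], 1], [85, [0, 0, 0], 1]]}}

```text
time_s: 4.87
tcp_pos: [0.4773, -0.1983, 0.3538]
tool_rot: [-0.85, -3.023, 0.0]
contact_force: [-0.2, 0.8, -0.1]
width: 0.085
grasp_force: 0.0
```

Call:
{"method": "servo_tool", "body": {"motion": [[85, [0, 0, 0], 1], [85, [0, 0, 0], 1], [85, [0, 0, 0], 1], [85, [0, 0, 0], 1], [85, [0, 0, 0], 1], [85, [0, 0, 0], 1], [85, [0, 0, 0], 0], [85, [0, 0, 0], 0]]}}

```text
time_s: 5.53
tcp_pos: [0.4784, -0.1966, 0.3548]
tool_rot: [1.448, 2.788, 0.0]
contact_force: [0.9, 0.7, -0.5]
width: 0.0849
grasp_force: 0.0
```

```bash
python3 -c "
from fit import *
s=status.read_state();print(s['qpos'],s['tcp_pos'],s['time_s'])
im,K,T=snap('wrist','w2.png')
for p in ([.4787,-.1984,.118],[.4787,-.1984,.022]): print(proj(K,T,p))
for P in jar([.4787,-.1984,.02,1.3611])[:1]: print(hull(K,T,P).reshape(-1,2).round())
for d in imaging.tip_of('cap','wrist')+imaging.tip_of('jar','wrist'): print(toW(T,d['xyz']),d['confidence'])
M=R.from_rotvec(s['tool_rot']).as_matrix();print(M,M.T@(np.array([.4787,-.1984,.26])-s['tcp_pos'])/.025)
"
```

```text
[-0.36727504  0.07099811  0.74207989  1.86752824 -0.05130382  1.22195115
  1.00372016] [ 0.47844639 -0.1965734   0.35479603] 5.5333
[319.48857234 266.11057912]
[319.23618651 225.12798284]
[[388. 250.]
 [317. 310.]
 [251. 245.]
 [264. 223.]
 [321. 169.]
 [374. 227.]]
[ 0.48317579 -0.19876083  0.09903651] 0.66
[[-5.75020966e-01  8.18138637e-01  2.46016001e-04]
 [ 8.18138674e-01  5.75020939e-01  1.73188505e-04]
 [ 2.27855071e-07  3.00862226e-04 -9.99999955e-01]] [-0.06561049 -0.03485452  3.79183097]
```

View pics/w2.png

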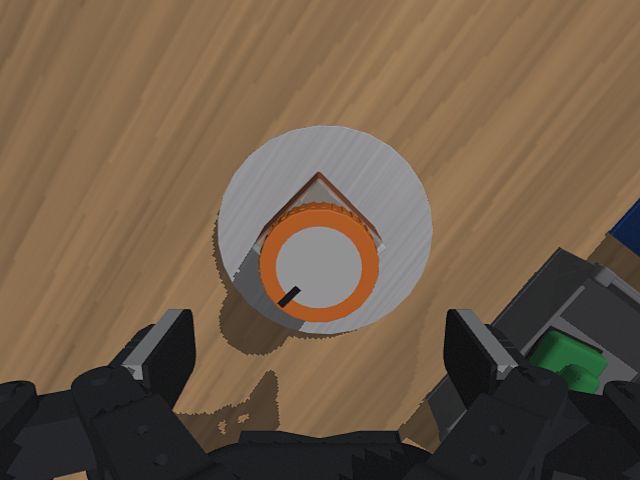

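The cap centre is at (319,265), as predicted, and the far jar corner is at (319,172). The jar yaw looks a couple of degrees off, so I refine it from this view.

```bash
python3 -c "
from fit import *
V=views('jar','wrist wrist'.split()[:1]);C=views('cap',['wrist'])
U=[(a[0],a[1],a[2]|b[2]) for a,b in zip(V,C)]
print(len(U),U[0][2].sum()/4)
for z in (.02,.022):
  for y in range(72,84): 
    r=minimize(lambda p:-iou(U,jar([p[0],p[1],z,np.radians(y)])),[.4787,-.1984],method='Nelder-Mead',options=dict(initial_simplex=[[.4787,-.1984],[.4817,-.1984],[.4787,-.1954]],maxiter=40));print(z,y,r.x.round(4),round(-r.fun,4))
"
```

```text
1 13105.0
0.02 72 [ 0.4783 -0.1981] 0.9286
0.02 73 [ 0.4783 -0.1981] 0.934
0.02 74 [ 0.4783 -0.198 ] 0.9392
0.02 75 [ 0.4782 -0.1982] 0.9441
0.02 76 [ 0.4785 -0.1982] 0.9492
0.02 77 [ 0.4783 -0.1984] 0.9544
0.02 78 [ 0.4783 -0.1988] 0.9583
0.02 79 [ 0.4785 -0.1987] 0.9617
0.02 80 [ 0.4785 -0.1986] 0.9631
0.02 81 [ 0.4784 -0.1988] 0.9614
0.02 82 [ 0.4784 -0.1986] 0.9603
0.02 83 [ 0.4782 -0.1984] 0.957
0.022 72 [ 0.4778 -0.1974] 0.9229
0.022 73 [ 0.4778 -0.1974] 0.9281
0.022 74 [ 0.4779 -0.1973] 0.932
0.022 75 [ 0.4779 -0.1975] 0.9369
0.022 76 [ 0.478  -0.1975] 0.9404
0.022 77 [ 0.4779 -0.1979] 0.9443
0.022 78 [ 0.4779 -0.198 ] 0.9459
0.022 79 [ 0.4776 -0.1983] 0.9476
0.022 80 [ 0.4777 -0.1982] 0.9477
0.022 81 [ 0.4779 -0.198 ] 0.9469
0.022 82 [ 0.478  -0.1979] 0.947
0.022 83 [ 0.4779 -0.1978] 0.9464
```

Call:
{"method": "servo_tool", "body": {"motion": [[85, [-0.06, -0.04, 0.6], 0], [85, [0, 0, 0.6], 0], [85, [0, 0, 0.6], 0], [85, [0, 0, 0.6], 0], [85, [0, 0, 0.5], 0], [85, [0, 0, 0.5], 0], [85, [0, 0, 0.4], 0], [85, [0, 0, 0], 0]]}}

```text
time_s: 6.55
tcp_pos: [0.4777, -0.1981, 0.2576]
tool_rot: [-1.449, -2.783, 0.002]
contact_force: [0.1, -0.6, -0.1]
width: 0.0849
grasp_force: 0.0
```

Call:
{"method": "servo_tool", "body": {"motion": [[60, [0, 0, 0], 0], [50, [0, 0, 0], 0], [50, [0, 0, 0], 0], [50, [0, 0, 0], 0], [50, [0, 0, 0], 0], [50, [0, 0, 0], 0], [50, [0, 0, 0], 0], [50, [0, 0, 0], 0]], "newtons": 80}}

```text
time_s: 7.22
tcp_pos: [0.4793, -0.1987, 0.2609]
tool_rot: [1.45, 2.784, 0.002]
contact_force: [0.6, 1.0, 5.6]
width: 0.0599
grasp_force: 86.5
```

```bash
python3 -c "
from h import *
a=snap('side')[0][300:470,250:450];b=snap('wrist')[0][100:480,100:540]
a=cv2.resize(a,None,fx=2.2,fy=2.2,interpolation=2);a=cv2.resize(a,(440,374));b=cv2.resize(b,(360,310));c=np.zeros((374,800,3),np.uint8);c[:,:440]=a;c[:310,440:]=b
cv2.imwrite('pics/g.png',c[:,:,::-1])"
```

```text
(no output)
```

View pics/g.png

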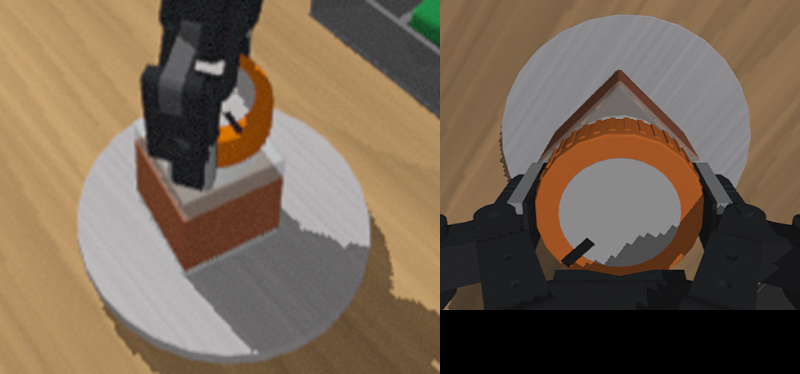

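The cap sits centred between the pads, with the jar square and upright under it. Next I lift and carry.

Call:
{"method": "servo_tool", "body": {"motion": [[50, [0, 0, -0.1], 0], [50, [0, 0, -0.2], 0], [50, [0, 0, -0.3], 0], [50, [0, 0, -0.4], 0], [50, [0, 0, -0.4], 0], [50, [0, 0, -0.4], 0], [50, [0, 0, -0.3], 0], [50, [0, 0, -0.1], 0]]}}

```text
time_s: 7.98
tcp_pos: [0.479, -0.1989, 0.3166]
tool_rot: [1.45, 2.784, 0.002]
contact_force: [-0.2, 0.6, -4.0]
width: 0.0603
grasp_force: 87.1
```

Call:
{"method": "servo_tool", "body": {"motion": [[50, [0.3, 0.2, 0], 0], [50, [0.6, 0.4, 0], 0], [50, [0.8, 0.54, 0], 0], [50, [0.8, 0.54, 0], 0], [50, [0.8, 0.54, 0], 0], [50, [0.8, 0.54, 0], 0], [50, [0.8, 0.54, 0], 0], [50, [0.8, 0.54, 0], 0]]}}

```text
time_s: 8.65
tcp_pos: [0.4748, -0.0249, 0.3143]
tool_rot: [-1.45, -2.786, 0.0]
contact_force: [0.4, -0.0, -4.1]
width: 0.06
grasp_force: 87.3
```

Call:
{"method": "servo_tool", "body": {"motion": [[50, [0.8, 0.54, 0], 0], [50, [0.8, 0.54, 0], 0], [50, [0.8, 0.54, 0], 0], [50, [0.8, 0.54, 0], 0], [50, [0.8, 0.54, 0], 0], [50, [0.6, 0.4, 0], 0], [50, [0.3, 0.2, 0], 0], [50, [0, 0, 0], -0.5]]}}

```text
time_s: 9.32
tcp_pos: [0.472, 0.1238, 0.3142]
tool_rot: [-1.395, -2.814, 0.0]
contact_force: [0.4, -0.1, -3.0]
width: 0.0604
grasp_force: 87.4
```

Call:
{"method": "servo_tool", "body": {"motion": [[50, [0.2, 0.15, 0], -0.5], [50, [0.15, 0.1, 0], -0.7], [50, [0, 0, 0], -0.7], [50, [0, 0, 0], -0.7], [50, [0, 0, 0], -0.7], [50, [0, 0, 0], -0.5], [50, [0, 0, 0], 0], [50, [0, 0, 0], 0]]}}

```text
time_s: 9.98
tcp_pos: [0.4723, 0.1313, 0.3145]
tool_rot: [-1.02, -2.971, 0.001]
contact_force: [0.8, -1.0, -4.2]
width: 0.0601
grasp_force: 87.4
```

```bash
cat > chk.py <<'E'
from fit import *
s=status.read_state();t=s['tcp_pos'];print(s['qpos'][6],t,s['time_s'],s['contact_force'],s['grasp_force'])
M=R.from_rotvec(s['tool_rot']).as_matrix();print(M.round(3))
ims={n:snap(n) for n in ('scene','side','wrist')}
V={}
for n in ims:
    im,K,T=ims[n]
    for k in ('jar','cap','brace'):
        r=imaging.silhouettes(k,n)
        if r: V[k,n]=(K,T,cv2.resize(r[0]['region'].astype(np.uint8),(1280,960),interpolation=0))
        print(n,k,len(r),r and int(r[0]['region'].sum()))
import pickle;pickle.dump((s,ims,V),open('v.pkl','wb'))
w=ims['wrist'][0];sd=ims['side'][0][150:350,80:330];sd=cv2.resize(sd,(400,320))
sc=ims['scene'][0][100:300,350:600];sc=cv2.resize(sc,(400,280))
c=np.zeros((600,800,3),np.uint8);c[:320,:400]=sd;c[320:,:400]=sc;c[:300,400:]=cv2.resize(w,(400,300))
cv2.imwrite('pics/c%d.png'%(s['time_s']*100),c[:,:,::-1]);print('c%d.png'%(s['time_s']*100))
E
python3 chk.py
```

```text
0.6032157481393745 [0.47229319 0.13129249 0.31452006] 9.9833 [ 0.80013902 -0.97003288 -4.16482425] 87.35498718011513
[[-0.789  0.614 -0.   ]
 [ 0.614  0.789 -0.   ]
 [ 0.    -0.    -1.   ]]
scene jar 1 1397
scene cap 1 933
scene brace 1 4684
side jar 1 1952
side cap 1 579
side brace 2 3024
wrist jar 2 5921
wrist cap 0 []
wrist brace 1 32172
c998.png
```

Run:
```python
from fit import *; import pickle
s,ims,V=pickle.load(open('v.pkl','rb'))
# brace: pixels of the silhouette in the wrist view, sides visible: min-area rect of 4 outer corners
for names in (['wrist'],['scene'],['side']):
    U=[V['brace',n] for n in names]
    if names==['wrist']:
        m=U[0][2]; ys,xs=np.nonzero(m); print('extent',xs.min()/2,xs.max()/2,ys.min()/2,ys.max()/2)
J=[(V['jar','side'][0],V['jar','side'][1],V['jar','side'][2])]
im,K,T=ims['wrist']
p=[.4708,.1852,0,np.radians(7.16)]
print('pocket top corners',[proj(K,T,q).round().tolist() for q in boxpts(p[0],p[1],p[3],.072,.036,.036)[::2]])
print('brace top corners',[proj(K,T,q).round().tolist() for q in boxpts(p[0],p[1],p[3],.116,.036,.036)[::2]])
t=s['tcp_pos']; zb=t[2]-.2609+.021
print('jar bottom',zb,[proj(K,T,q).round().tolist() for q in boxpts(t[0],t[1],np.radians(7.16),.058,zb,zb)[::2]])
cv2.imwrite('pics/w3.png',im[:,:,::-1])
```

```text
extent 254.0 529.5 38.0 288.5
pocket top corners [[305.0, 187.0], [395.0, 95.0], [388.0, 268.0], [478.0, 186.0]]
brace top corners [[252.0, 187.0], [398.0, 34.0], [386.0, 314.0], [530.0, 186.0]]
jar bottom 0.07462006177302015 [[243.0, 262.0], [321.0, 183.0], [321.0, 333.0], [400.0, 262.0]]
```

View pics/w3.png

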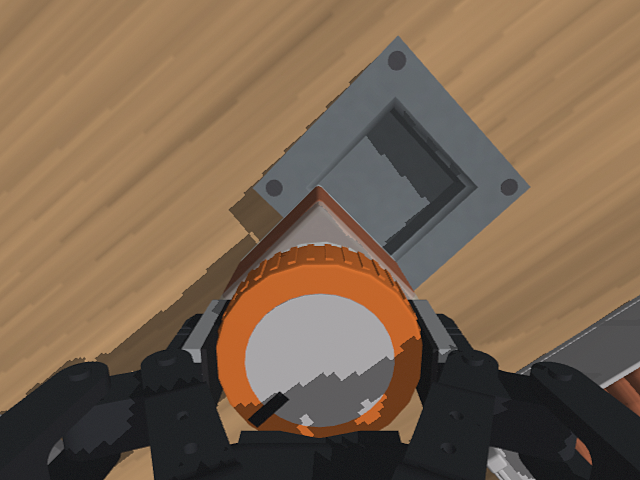

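View pics/c998.png

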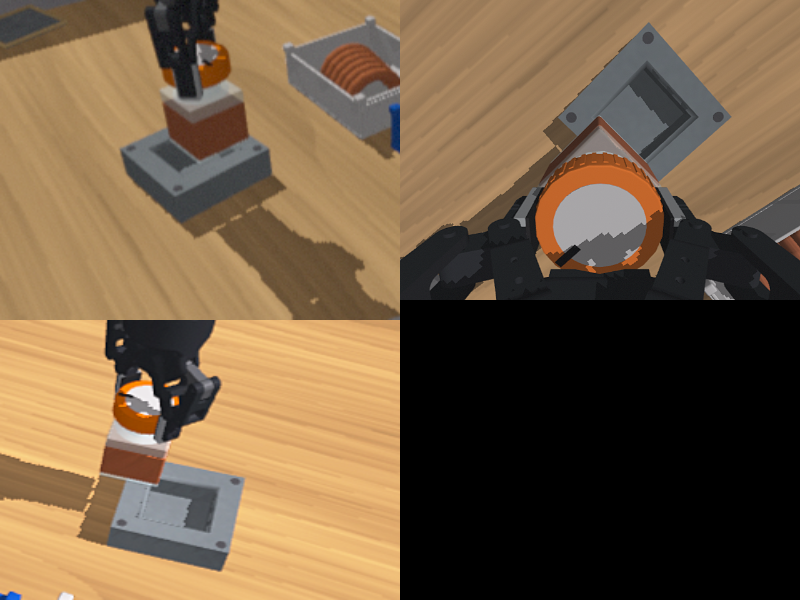

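The block's top corners are at (253,188), (399,37) and (529,186), within 3 px of the prediction. The jar's far lower corner is at (319,185), and its edges run parallel to the block. Next I move over the pocket and start down.

Call:
{"method": "servo_tool", "body": {"motion": [[50, [0.2, 0.25, 0], 0], [50, [0.35, 0.42, 0], 0], [50, [0.35, 0.42, 0], 0], [50, [0.32, 0.38, 0], 0], [50, [0.15, 0.19, 0.2], 0], [50, [0, 0, 0.4], 0], [50, [0, 0, 0.3], 0], [50, [0, 0, 0], 0]]}}

```text
time_s: 11.25
tcp_pos: [0.4698, 0.1845, 0.2895]
tool_rot: [-1.018, -2.969, 0.007]
contact_force: [-0.0, -0.5, -4.8]
width: 0.0599
grasp_force: 87.4
```

Run:
```python
from fit import *
s=status.read_state();t=np.array(s['tcp_pos']);M=R.from_rotvec(s['tool_rot']).as_matrix()
print(t,s['time_s'],s['contact_force'],M.T@(np.array([.4708,.1852,.2479])-t)/.025)
im,K,T=snap('wrist','w4.png')
cs=imaging.silhouettes('brace','wrist')
p=[.4708,.1852,0,np.radians(7.16)]
print('brace top',[proj(K,T,q).round().tolist() for q in boxpts(p[0],p[1],p[3],.116,.036,.036)[::2]])
zb=t[2]-.2609+.020
print('jar',zb,[proj(K,T,q).round().tolist() for q in boxpts(t[0],t[1],np.radians(7.16),.058,zb,zb)[::2]])
```

```text
[0.46981341 0.18451179 0.28954896] 11.25 [-0.0179882  -0.53106226 -4.77586066] [-0.01647993  0.05408949  1.66569371]
brace top [[178.0, 255.0], [326.0, 99.0], [325.0, 385.0], [474.0, 256.0]]
jar 0.04864896184124033 [[246.0, 262.0], [324.0, 184.0], [323.0, 333.0], [402.0, 262.0]]
```

View pics/w4.png

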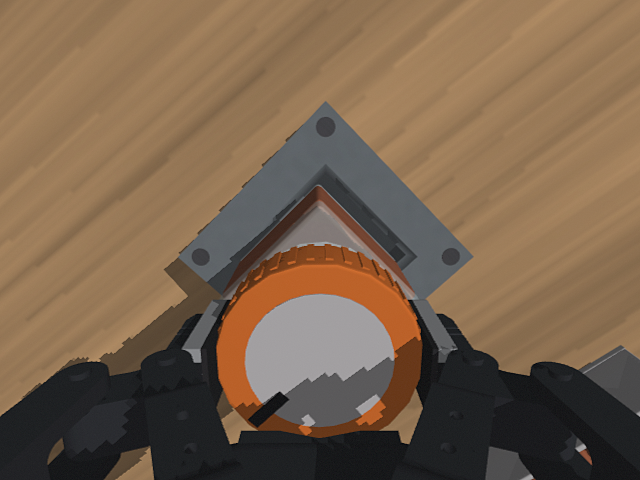

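The jar's lower corner is at (319,185) and the block's far corner at (326,102), its left and right corners at (179,257) and (472,256). The yaw is aligned, but the jar needs about 3 mm along tool +y and a little along −x.

Call:
{"method": "servo_tool", "body": {"motion": [[50, [-0.02, 0.06, 0], 0], [50, [-0.02, 0.06, 0], 0], [50, [0, 0, 0.2], 0], [50, [0, 0, 0.2], 0], [50, [0, 0, 0.1], 0], [50, [0, 0, 0], 0], [50, [0, 0, 0], 0], [50, [0, 0, 0], 0]]}}

```text
time_s: 12.02
tcp_pos: [0.4734, 0.1872, 0.2798]
tool_rot: [1.018, 2.972, 0.0]
contact_force: [0.0, -0.1, -5.0]
width: 0.0599
grasp_force: 87.5
```

```bash
cat > j.py <<'E'
from fit import *
s=status.read_state();t=np.array(s['tcp_pos']);M=R.from_rotvec(s['tool_rot']).as_matrix()
print(t,s['tool_rot'],s['time_s'],s['contact_force'],M[:,2],M.T@(np.array([.4708,.1852,.2479])-t)/.025)
im,K,T=snap('wrist','w5.png')
m=imaging.silhouettes('brace','wrist')[0]['region'];j=imaging.silhouettes('jar','wrist')[0]['region']
for r in (m,j):
    ys,xs=np.nonzero(r);a=ys.argmin();print('apex',xs[ys==ys.min()].mean(),ys.min(),'left',xs.min(),ys[xs==xs.min()].mean(),'right',xs.max(),ys[xs==xs.max()].mean())
p=[.4708,.1852,0,np.radians(7.16)]
print('brace top',[proj(K,T,q).round(1).tolist() for q in boxpts(p[0],p[1],p[3],.116,.036,.036)[::2]])
E
python3 j.py
```

```text
[0.47343738 0.18721061 0.27975686] [1.01804646e+00 2.97193553e+00 1.70678445e-04] 12.0167 [ 0.04664817 -0.10960208 -4.95999591] [ 1.53409017e-04  6.23093535e-05 -9.99999986e-01] [ 0.03412984 -0.1283999   1.27425318]Traceback (most recent call last):
  File "j.py", line 5, in <module>
    m=imaging.silhouettes('brace','wrist')[0]['region'];j=imaging.silhouettes('jar','wrist')[0]['region']
      ~~~~~~~~~~~~~~~~~~~~~~~~~~~~~~~~~~~~^^^
IndexError: list index out of range
```

```bash
sed -i 's/^m=.*/m=cv2.inRange(cv2.cvtColor(im,cv2.COLOR_RGB2HSV),(85,25,70),(125,90,160))[:300];m=cv2.morphologyEx(m,cv2.MORPH_OPEN,np.ones((5,5)))>0;j=m/' j.py; python3 j.py; python3 -c "
import cv2;print(cv2.imread('pics/w5.png')[110:150:10,320])"
```

```text
[0.47350341 0.18723054 0.27994802] [1.01800871e+00 2.97169613e+00 6.54272447e-04] 12.1167 [-0.29058335  0.57933495 -4.76467063] [ 4.78969216e-04  2.76256362e-04 -9.99999847e-01] [ 0.03588618 -0.13112356  1.28184634]
[[101  98  93]
 [ 67  63  64]
 [ 63  59  61]
 [102  98  94]]Traceback (most recent call last):
  File "j.py", line 7, in <module>
    ys,xs=np.nonzero(r);a=ys.argmin();print('apex',xs[ys==ys.min()].mean(),ys.min(),'left',xs.min(),ys[xs==xs.min()].mean(),'right',xs.max(),ys[xs==xs.max()].mean())
                          ~~~~~~~~~^^
ValueError: attempt to get argmin of an empty sequence
```

View pics/w5.png

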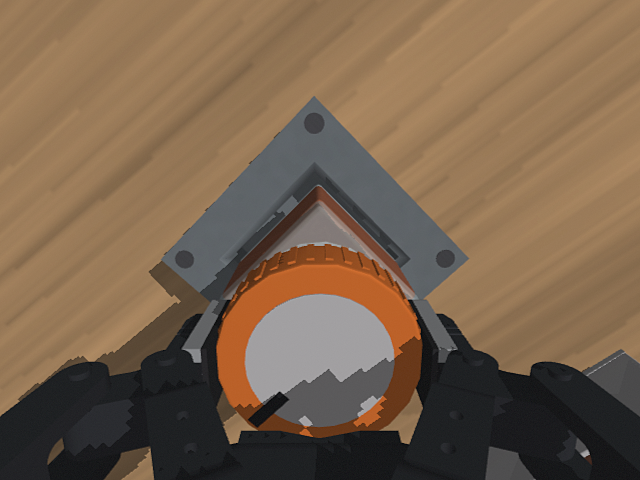

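The block is now symmetric about x≈315 (far corner (314,96), left and right corners (163,259) and (468,258)). The jar corner is at (319,185), so I go back about 2.8 mm along −y and 1.2 mm along +x, then down.

Call:
{"method": "servo_tool", "body": {"motion": [[50, [0.03, -0.06, 0], 0], [50, [0.02, -0.05, 0], 0], [50, [0, 0, 0], 0], [50, [0, 0, 0.1], 0], [50, [0, 0, 0.2], 0], [50, [0, 0, 0.2], 0], [50, [0, 0, 0.2], 0], [50, [0, 0, 0.1], 0]]}}

```text
time_s: 12.83
tcp_pos: [0.4704, 0.1857, 0.2585]
tool_rot: [-1.018, -2.971, 0.002]
contact_force: [-0.8, -1.0, -4.7]
width: 0.0602
grasp_force: 87.5
```

Call:
{"method": "servo_tool", "body": {"motion": [[50, [0, 0, 0.08], 0], [50, [0, 0, 0.08], 0], [50, [0, 0, 0.08], 0], [50, [0, 0, 0.08], 0], [50, [0, 0, 0.06], 0], [50, [0, 0, 0.04], 0], [50, [0, 0, 0], 0], [50, [0, 0, 0], 0]]}}

```text
time_s: 13.5
tcp_pos: [0.4708, 0.1858, 0.2493]
tool_rot: [1.018, 2.972, 0.0]
contact_force: [0.1, -1.2, -4.3]
width: 0.0602
grasp_force: 87.5
```

Call:
{"method": "servo_tool", "body": {"motion": [[50, [0, 0, 0.04], 0], [50, [0, 0, 0.04], 0], [50, [0, 0, 0.04], 0], [50, [0, 0, 0], 0], [50, [0, 0, 0], 0], [50, [0, 0, 0], 0], [50, [0, 0, 0], 0], [50, [0, 0, 0], 0]]}}

```text
time_s: 14.17
tcp_pos: [0.4711, 0.1859, 0.247]
tool_rot: [1.018, 2.971, 0.002]
contact_force: [-1.9, -0.8, 6.1]
width: 0.0601
grasp_force: 88.2
```

Seated: the push reads about 10 N at the expected height. Now I turn the cap anticlockwise (negative about the tool's z).

Call:
{"method": "servo_tool", "body": {"motion": [[50, [0, 0, 0], -0.6], [50, [0, 0, 0], -0.9], [50, [0, 0, 0], -0.9], [50, [0, 0, 0], -0.9], [50, [0, 0, 0], -0.9], [50, [0, 0, 0], -0.9], [50, [0, 0, 0], -0.9], [50, [0, 0, 0], -0.9]]}}

```text
time_s: 14.83
tcp_pos: [0.4718, 0.1857, 0.247]
tool_rot: [0.278, 3.126, 0.003]
contact_force: [1.1, 0.1, 2.6]
width: 0.06
grasp_force: 87.6
```

```bash
python3 -c "
from h import *
s=status.read_state();print(s['ft_torque'],s['contact_force'],s['qpos'][6],s['tcp_pos'],R.from_rotvec(s['tool_rot']).as_matrix().round(3))"
```

```text
[ 0.0343794  -0.3090369  -0.49878075] [1.12325018 0.14812266 2.62605171] 1.0192482385588113 [0.47184046 0.18568878 0.24704577] [[-0.984  0.177  0.003]
 [ 0.177  0.984  0.002]
 [-0.003  0.002 -1.   ]]
```

Call:
{"method": "servo_tool", "body": {"motion": [[50, [0, 0, 0], -0.9], [50, [0, 0, 0], -0.9], [50, [0, 0, 0], -0.9], [50, [0, 0, 0], -0.9], [50, [0, 0, 0], -0.9], [50, [0, 0, 0], -0.9], [50, [0, 0, 0], -0.9], [50, [0, 0, 0], -0.9]]}}

```text
time_s: 15.5
tcp_pos: [0.4717, 0.186, 0.2471]
tool_rot: [-0.508, 3.097, 0.002]
contact_force: [2.1, 0.3, 3.2]
width: 0.0601
grasp_force: 87.6
```

Call:
{"method": "servo_tool", "body": {"motion": [[50, [0, 0, 0], -0.9], [50, [0, 0, 0], -0.9], [50, [0, 0, 0], -0.9], [50, [0, 0, 0], -0.7], [50, [0, 0, 0], 0], [50, [0, 0, 0], 0], [50, [0, 0, 0], 0], [50, [0, 0, 0], 0]]}}

```text
time_s: 16.17
tcp_pos: [0.4715, 0.1861, 0.247]
tool_rot: [-0.868, 3.016, 0.001]
contact_force: [3.4, 1.6, 4.7]
width: 0.0605
grasp_force: 88.0
```

Run:
```python
from fit import *
s=status.read_state();t=np.array(s['tcp_pos']);M=R.from_rotvec(s['tool_rot']).as_matrix()
a=np.degrees(np.arctan2(M[1,0],M[0,0]))
print(t,s['ft_torque'],s['contact_force'],'turned',(a-142.1)%360)
V=views('jar',['side'])
if V:
  for k in range(-2,22,2): print(k,round(iou(V,jar([t[0],t[1],.008,np.radians(k)])),4),round(iou(V,jar([t[0],t[1],.008,np.radians(k)])[:1]),4))
```

```text
[0.4715295  0.18609738 0.2470242 ] [ 0.3268048  -0.56371564 -0.28223595] [3.38141897 1.55757329 4.72526454] turned 70.02179434489085
-2 0.4291 0.5757
0 0.4347 0.5842
2 0.4393 0.5905
4 0.445 0.5984
6 0.4479 0.6021
8 0.4478 0.601
10 0.447 0.5993
12 0.447 0.6004
14 0.444 0.5945
16 0.4419 0.5908
18 0.4411 0.5901
20 0.4397 0.5878
```

Call:
{"method": "servo_tool", "body": {"motion": [[50, [0, 0, -0.04], 0], [50, [0, 0, -0.06], 0], [50, [0, 0, -0.1], 0], [50, [0, 0, -0.1], 0], [50, [0, 0, -0.1], 0], [50, [0, 0, -0.05], 0], [50, [0, 0, 0], 0], [50, [0, 0, 0], 0]]}}

```text
time_s: 16.93
tcp_pos: [0.4706, 0.1858, 0.2577]
tool_rot: [0.871, -3.018, -0.0]
contact_force: [0.6, 0.1, 0.2]
width: 0.0602
grasp_force: 88.8
```

Run:
```python
from fit import *
s=status.read_state();print(s['contact_force'],s['ft_torque'],s['tcp_pos'])
im,K,T=snap('side')
for k in('cap','jar','mouth'):
  for fn in ('tip_of','recognise'):
    for d in getattr(imaging,fn)(k,'side')[:2]: print(k,fn,toW(T,d['xyz']).round(4),d['confidence'])
```

```text
[0.56437098 0.11113988 0.2032611 ] [ 0.00448954 -0.10196219 -0.00496707] [0.47059013 0.1857911  0.25773554]
cap tip_of [0.4746 0.1841 0.0975] 0.75
cap recognise [0.4613 0.1752 0.1165] 0.63
jar tip_of [0.4694 0.1841 0.0064] 0.88
jar recognise [0.4603 0.161  0.0628] 0.86
mouth tip_of [0.473  0.1824 0.101 ] 0.96
mouth recognise [0.4591 0.1587 0.0597] 0.95
mouth recognise [ 0.7046 -0.2099  0.025 ] 0.22
```

The cap is free: the force shows only its own weight and the jar stayed down. I raise it to about 2 cm above the mouth.

Call:
{"method": "servo_tool", "body": {"motion": [[50, [0, 0, -0.1], 0], [50, [0, 0, -0.2], 0], [50, [0, 0, -0.2], 0], [50, [0, 0, -0.2], 0], [50, [0, 0, -0.2], 0], [50, [0, 0, -0.1], 0], [50, [0, 0, 0], 0], [50, [0, 0, 0], 0]]}}

```text
time_s: 17.95
tcp_pos: [0.4708, 0.1858, 0.2827]
tool_rot: [-0.87, 3.018, 0.0]
contact_force: [-1.1, -0.6, -0.7]
width: 0.0602
grasp_force: 88.8
```

Call:
{"method": "servo_tool", "body": {"motion": [[50, [0, 0, 0], 0], [50, [0, 0, 0], 0], [50, [0, 0, 0], 0], [50, [0, 0, 0], 0], [50, [0, 0, 0], 0], [50, [0, 0, 0], 0], [50, [0, 0, 0], 0], [50, [0, 0, 0], 0]]}}

```text
time_s: 18.62
tcp_pos: [0.4707, 0.1858, 0.2825]
tool_rot: [-0.871, 3.018, 0.0]
contact_force: [0.6, -0.5, -0.3]
width: 0.0602
grasp_force: 88.8
```

Run:
```python
from fit import *
s=status.read_state();print(s['contact_force'],s['tcp_pos'],np.abs(s['qd']).max())
for n in('side','scene'):
  im,K,T=snap(n,n+'9.png')
  for k in('cap','jar','mouth'):
    for d in imaging.tip_of(k,n)[:1]: print(n,k,toW(T,d['xyz']).round(4),d['confidence'])
a=cv2.imread('pics/side9.png')[130:330,80:330];b=cv2.imread('pics/scene9.png')[80:280,350:600]
cv2.imwrite('pics/f.png',cv2.resize(np.hstack([a,b]),(800,320)))
```

```text
[ 0.62168965 -0.46533528 -0.28789819] [0.47074763 0.1857732  0.28248853] 0.0026531815067910272
side cap [0.4722 0.1886 0.1243] 0.98
side jar [0.4712 0.1844 0.0118] 0.82
side mouth [0.4688 0.1799 0.1025] 0.58
scene cap [0.4709 0.1841 0.1233] 0.86
scene jar [0.468  0.1855 0.008 ] 0.97
scene mouth [0.4738 0.1833 0.1048] 0.84
```

View pics/f.png

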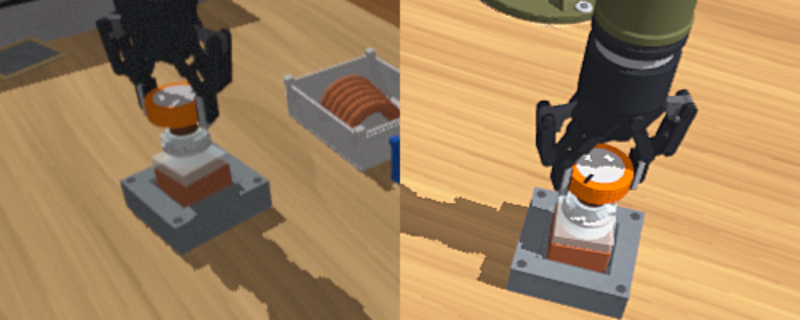

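Both views show the jar seated in the block, with the cap level above the open mouth by about 2 cm (rim 0.124, mouth 0.102–0.105).

```bash
python3 -c "
from workcell import ticket;print(ticket.sign_off())"
```

```text
the job is handed in; nothing more can be done
None
```

The job is handed in: the jar is seated in the block, the cap was turned about 70° anticlockwise and lifted free, and the gripper holds it level and still about 2 cm above the mouth; the thermometer, scraper and cave were not touched.

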